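Put the stray pralines back in their display trays

TASK

Each of the four display trays shows one shape of praline (dome, square, disc or bar), but the piece on its front seat is missing or is of the wrong kind. Clear the wrong ones and put all four loose pralines, two of which lie on the marble slab, on the middle of the front seat of the tray of their own kind, flat side down, in line with the two pieces behind (bar lengthwise along the row, square with its sides along the tray). Set them down rather than dropping them, and leave the jar and the ribbon spool where they are.

Things in the scene. Friction and masses are not known exactly. Their poses are not given: they have to be found in the camera images.
- dome: dome praline: small round dark-chocolate truffle with a domed top, 32 mm across, 26 mm high (straight sides for the lowest 11 mm). The loose one. Origin at the centre of its underside, z up.
- square: square praline: dark-chocolate block 30 x 30 mm, 20 mm high, sides along its x and y. The loose one. Origin at the centre of its underside, z up.
- disc: disc praline: wide, low dark-chocolate medallion, 44 mm across, 14 mm high. The loose one. Origin at the centre of its underside, z up.
- bar: bar praline: oblong dark-chocolate piece, 42 mm long (x) by 22 mm wide (y), 18 mm high. The loose one. Origin at the centre of its underside, z up.
- tray_dome: dome tray: fixed white slab 170 (x) by 64 mm (y), 8 mm thick, no rim. Two fixed dome pralines at x = +8 and +60 mm, y = 0. Front seat (place of the third): slab top at x = -48 mm, y = 0, the end nearest the robot. Origin: centre of the underside, at table height; x along the row, away from the robot. Front seats of neighbouring trays are at least 80 mm apart.
- tray_square: square tray: fixed white slab 170 (x) by 64 mm (y), 8 mm thick, no rim. Two fixed square pralines at x = +8 and +60 mm, y = 0, sides along x and y. Front seat (place of the third): slab top at x = -48 mm, y = 0, the end nearest the robot. Origin: centre of the underside, at table height; x along the row, away from the robot. Front seats of neighbouring trays are at least 80 mm apart.
- tray_disc: disc tray: fixed white slab 170 (x) by 64 mm (y), 8 mm thick, no rim. Two fixed disc pralines at x = +8 and +60 mm, y = 0. Front seat (place of the third): slab top at x = -48 mm, y = 0, the end nearest the robot. Origin: centre of the underside, at table height; x along the row, away from the robot. Front seats of neighbouring trays are at least 80 mm apart.
- tray_bar: bar tray: fixed white slab 170 (x) by 64 mm (y), 8 mm thick, no rim. Two fixed bar pralines at x = +8 and +60 mm, y = 0, length along x. Front seat (place of the third): slab top at x = -48 mm, y = 0, the end nearest the robot. Origin: centre of the underside, at table height; x along the row, away from the robot. Front seats of neighbouring trays are at least 80 mm apart.
- jar: bystander, to be left alone: small amber jar with a brass cap, 44 mm across, 58 mm high, on the marble slab among the stray pralines. Origin at the centre of its underside. (The marble slab, fixed, 125 mm deep and 600 mm wide, lies between robot and trays, its top 8 mm above the table like the trays' tops.)
- spool: bystander, to be left alone: blue ribbon spool with card ends standing on end on the marble slab, 48 mm across, 28 mm high. Origin at the centre of its underside.

How it is judged (in metres and radians):
At the end, for the whole second after the job is handed in: Every loose praline lies flat (within 0.15 rad) on the front seat of the tray of its kind, within 12 mm of the seat's centre along and across the tray; the bar's length and the square's sides are within 0.3 rad of the tray's; all are released and at rest (x of dome in the frame of tray_dome between -0.06 and -0.036 m and y of dome in the frame of tray_dome between -0.012 and 0.012 m and z of dome in the frame of tray_dome between 0.005 and 0.011 m and angle between each of dome, square, disc, bar's own z axis and vertical below 0.15 rad and linear speed of each of dome, square, disc, bar below 0.02 m/s and angular speed of each of dome, square, disc, bar below 0.3 rad/s and x of square in the frame of tray_square between -0.06 and -0.036 m and y of square in the frame of tray_square between -0.012 and 0.012 m and z of square in the frame of tray_square between 0.005 and 0.011 m and x of disc in the frame of tray_disc between -0.06 and -0.036 m and y of disc in the frame of tray_disc between -0.012 and 0.012 m and z of disc in the frame of tray_disc between 0.005 and 0.011 m and x of bar in the frame of tray_bar between -0.06 and -0.036 m and y of bar in the frame of tray_bar between -0.012 and 0.012 m and z of bar in the frame of tray_bar between 0.005 and 0.011 m and angle between the x axis of bar and the x axis of tray_bar, either way round below 0.3 rad and (angle between the x axis of square and the x axis of tray_square, either way round below 0.3 rad or angle between the x axis of square and the y axis of tray_square, either way round below 0.3 rad)); the robot touches nothing.
It fails at once if a praline is dropped (falls freely by more than about 25 mm) ((linear speed of dome above 0.7 m/s and contact force between the fingers and dome below 0.02 N) or (linear speed of square above 0.7 m/s and contact force between the fingers and square below 0.02 N) or (linear speed of disc above 0.7 m/s and contact force between the fingers and disc below 0.02 N) or (linear speed of bar above 0.7 m/s and contact force between the fingers and bar below 0.02 N)).
It fails at once if the jar is pushed more than 20 mm from its place (distance of jar from where it was at the start of the episode above 0.02 m).
It fails at once if the spool is pushed more than 20 mm from its place (distance of spool from where it was at the start of the episode above 0.02 m).
It also fails if it takes over 80 s, if anything falls off the work surface, if the arm or the gripper's body presses on something with over 40 N, if the wrist force passes 120 N, or if a joint passes its speed limit or range.

ROBOT

A 7-joint arm with a two-finger parallel gripper is mounted at the origin on the work surface. World frame = base frame: x ahead of the robot, y to its left, z up, the work surface at z = 0. Lengths are in mm, angles in rad, forces in N, time in s.
With the tool pointing down it reaches from about 425 to 950 mm from the base axis. Payload 16.7 kg.
Tool frame: the origin (TCP) lies on the mounting face of the last link; the fingertips stand 199 mm ahead of it and the grasp point (between the pads) lies 180 mm ahead of it; z points along the fingers, y is the line along which they close (so a half turn about z gives the same grasp; the last joint's range is limited). The gripper opens to 94 mm and grips with 3 to 60 N. Pads are 16 mm wide; open, the fingers measure 119 mm over their backs; the gripper's body (75 mm by 177 mm) begins 78 mm behind the grasp point.
Start: joints at [-1.379, 0.426, 0.074, 1.606, -0.034, 1.111, -0.067], TCP at [226.26, 635.92, 404.667] pointing down, gripper open.
Joint ranges: [-2.85, 2.85], [-0.5, 2.14], [-1.23, 1.37], [0.21, 2.46], [-1.02, 4.16], [0.16, 2.05], [-2.73, 2.73]. Speed limits (rad/s): [1.89, 1.89, 2.39, 2.39, 3.01, 3.01, 3.01].

INTERFACE

Orientations are given as a rotation vector (axis times angle).
In Python, from bench import ctrl, cams gives the robot as it stands. The module is installed in compiled form; this text tells all that it offers.
- The arm moves only by the tool carry_out, never from a script. Its argument "deltas" is a list of rows, each an object with "fingers": the gripper command: -1 is fully open, 1 is shut, values between are in proportion; "xyz": the shift along the tool's x, y, z in cm, a list of three; "spin": the turn about the tool's z in degrees. A call has 1 to 12 rows; each row shifts and turns the commanded pose from where the row before left it, along the tool's axes as they then stand; what a row does not reach is not made up. A row lasts 1/10 s, in which the tool goes at most 50 mm and 8.59 degrees, less where a joint would pass 70% of its speed; a pose out of reach is approached as far as the arm can. A call is refused whole if a number of a shift passes 5 or a number of a turn 8.59, either way. A call with a gripper value outside its range is refused whole. The fingers move at their own pace and stop on an object; the grip force is fixed at half the most. Time passes only in rows, so rows that do not move let the fingers close. It gives the time, the measured TCP pose, the force, the opening and the grip force at its end, in the units of the state.
- ctrl.observe(): the state, without advancing time (a new reading comes with each control period).
- cams.grab_frame(name): name is "scene" or "top"; returns a dict with "frame" (480x640x3 uint8, red, green, blue), "fx", "fy", "cx", "cy" (pixels), "k1" (the pictures are not rectified: a ray, as slopes to the right and down, at radius r is drawn at 1 + k1 r^2 times it, then the intrinsics apply), "R" (3x3) and "t" (3): a world point X has camera coordinates R X + t. Camera axes: x right, y down, z forward; pixel columns grow to the right and rows downward; lengths in mm; the calibration is good to about 2 mm. A picture is of the moment at which its call begins. There is no depth.
- ctrl.finish_job(): hands the job in; it is judged then, once.
Trained networks look in the newest picture that a camera, given by its name, has taken for a name from the list of things; names that differ only in an ending like _2 or _b are one class to them, and where a whole thing is asked for, a point or a joint stands for the part that bears it (a point fixed in the world has none). Each returns a list of dicts, best first, with "confidence" (0 to 1); they miss things now and then, are a little off and sometimes report something else, mostly with a low value. They report only what shows in the picture. A call takes as long as a camera call.
- cams.search_frame(camera, query): "extent" ([left, top, width, height] in pixels, round what is visible of it).
- cams.regions_of(camera, query): "mask" (480x640 bool, what is visible of it) and "extent" ([left, top, width, height] in pixels, round what is visible of it).
The state is a dict: "time_s": time; "q": joint angles; "joint_velocities": joint speeds; "joint_efforts": joint torques, N m; "position": TCP position; "tool_rot": TCP orientation; "ft_force": force on the tool from outside, world axes, zero at the start; "ft_torque": the same for the moment, N m; "grip_width": opening from 0.0 (shut) to 1.0 (fully open); "grasp_force": force on a finger pad.
Only numpy, scipy, OpenCV 4.12 (cv2) and the standard library are available. Lean on these libraries where they do the work, as an engineer would, in place of code of your own. Each camera call takes 0.05 s, during which the arm holds its last target. There are 200 camera calls.

## Working session

There is one attempt and no reset: what is moved stays moved. The work goes in short steps, Python scripts to look and compute and a tool call to move; the robot and the scene stay as the last step left them, time stands still between calls to the robot, and variables do not carry over. Pictures are saved under pics/ and viewed, at most 14 in all, crops included, and the job is handed in when it is done.

Besides the shell and the picture viewer there is one more tool, called after ">>>" as name([rows], argument=value, ...), one row to a line, values as JSON. carry_out: Moves the arm, as the interface text tells. Its arguments: {"type":"object","properties":{"deltas":{"type":"array"}},"required":["deltas"]}

```bash
mkdir -p pics
cat > h.py <<'E'
from bench import ctrl,cams
import numpy as np,cv2
from scipy.spatial.transform import Rotation as Ro
def grab(n): return cams.grab_frame(n)
def K(f): return np.array([[f['fx'],0,f['cx']],[0,f['fy'],f['cy']],[0,0,1.]]),np.array([f['k1'],0,0,0.])
def toworld(f,uv,z):
    k,d=K(f); n=cv2.undistortPoints(np.array(uv,float).reshape(-1,1,2),k,d).reshape(-1,2)
    R=np.array(f['R']);t=np.array(f['t']);c=-R.T@t
    r=np.c_[n,np.ones(len(n))]@R
    return c+r*((z-c[2])/r[:,2])[:,None]
def topix(f,X):
    k,d=K(f); return cv2.projectPoints(np.array(X,float).reshape(-1,1,3),cv2.Rodrigues(np.array(f['R']))[0],np.array(f['t'],float),k,d)[0].reshape(-1,2)
def save(f,n): cv2.imwrite(f'pics/{n}.png',f['frame'][:,:,::-1])
E
python3 - <<'E'
from h import *
s=ctrl.observe();print(s['position'],s['tool_rot'],s['q'],s['time_s'])
print(Ro.from_rotvec(s['tool_rot']).as_matrix().round(3))
for n in('top','scene'):
    f=grab(n);save(f,n+'0');print(n,f['fx'],f['k1'],-np.array(f['R']).T@f['t'],np.array(f['R']).round(2).tolist())
    for q in['dome','square','disc','bar','tray_dome','tray_square','tray_disc','tray_bar','jar','spool']:
        for r in cams.search_frame(n,q)[:4]:
            e=r['extent'];c=(e[0]+e[2]/2,e[1]+e[3]/2)
            print(q,round(r['confidence'],2),np.round(e).tolist(),toworld(f,[c],20)[0].round()[:2])
E
```

```text
[226.19730132 635.77047178 403.97914733] [-5.34298785e-01 -3.09568763e+00  2.00975440e-03] [-1.37850102  0.42672262  0.07385955  1.6066134  -0.0341142   1.11080286
 -0.06708011] 0.0
[[-0.942  0.335 -0.   ]
 [ 0.335  0.942 -0.001]
 [-0.    -0.001 -1.   ]]
top 484.2585613400759 0.008838083831067097 [483.24625973  -8.03858686 718.90391946] [[-0.0, -1.0, -0.01], [-0.99, 0.0, -0.11], [0.11, 0.01, -0.99]]
dome 0.89 [444.0, 307.0, 28.0, 18.0] [ 448. -195.]
square 0.69 [179.0, 213.0, 26.0, 28.0] [577. 187.]
square 0.44 [359.0, 289.0, 37.0, 34.0] [462. -81.]
disc 0.71 [244.0, 309.0, 29.0, 28.0] [438.  88.]
bar 0.65 [266.0, 215.0, 18.0, 29.0] [573.  66.]
tray_dome 0.96 [423.0, 142.0, 60.0, 116.0] [ 614. -193.]
tray_square 0.79 [252.0, 147.0, 44.0, 113.0] [612.  68.]
tray_square 0.35 [175.0, 211.0, 30.0, 30.0] [578. 191.]
tray_disc 0.64 [158.0, 140.0, 62.0, 119.0] [619. 193.]
tray_bar 0.89 [335.0, 138.0, 55.0, 116.0] [623. -61.]
jar 0.69 [152.0, 309.0, 44.0, 35.0] [434. 209.]
spool 0.96 [361.0, 287.0, 35.0, 34.0] [465. -83.]
scene 517.7146313431671 -0.011572517465258376 [ 827.98615166 -272.06455684  731.66715201] [[0.68, 0.73, -0.01], [0.63, -0.6, -0.49], [-0.37, 0.32, -0.87]]
dome 0.65 [188.0, 275.0, 20.0, 23.0] [ 451. -197.]
square 0.62 [420.0, 185.0, 20.0, 20.0] [581. 185.]
disc 0.8 [319.0, 168.0, 27.0, 21.0] [445.  90.]
bar 0.72 [365.0, 219.0, 28.0, 33.0] [577.  66.]
tray_dome 0.89 [215.0, 321.0, 115.0, 104.0] [ 630. -199.]
tray_square 0.68 [348.0, 214.0, 100.0, 93.0] [629.  56.]
tray_disc 0.97 [400.0, 177.0, 106.0, 75.0] [632. 182.]
tray_bar 0.7 [286.0, 270.0, 114.0, 95.0] [639. -71.]
jar 0.8 [371.0, 116.0, 22.0, 35.0] [435. 223.]
jar 0.41 [399.0, 176.0, 106.0, 79.0] [633. 180.]
spool 0.88 [249.0, 230.0, 27.0, 32.0] [466. -81.]
```

View pics/top0.png

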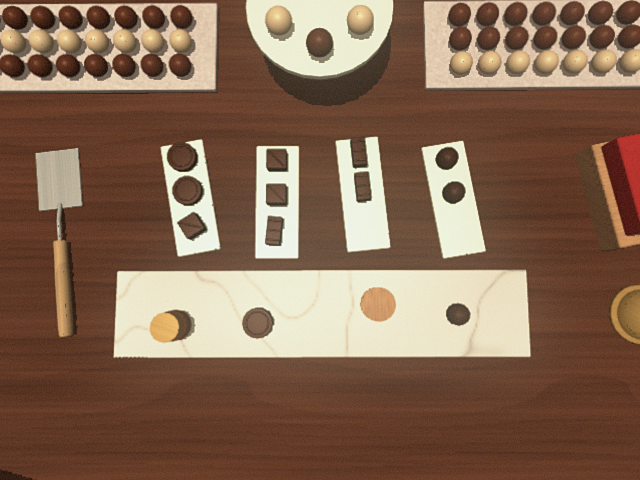

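View pics/scene0.png

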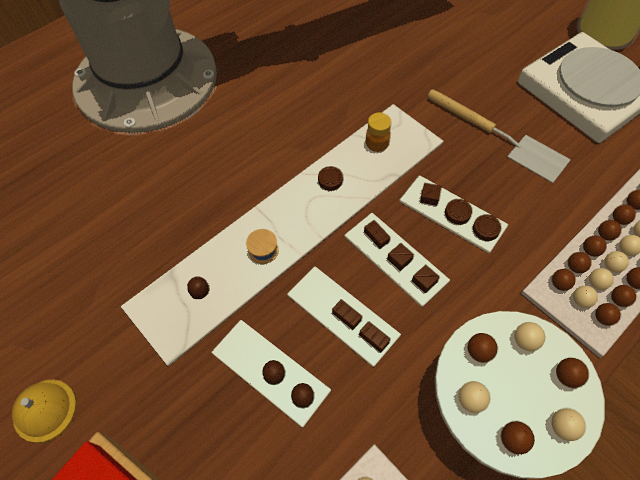

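The top view shows the dome (458,314) and disc (258,322) on the marble, with the jar (170,326) and spool (378,304). The bar sits on the square tray (274,231) and the square on the disc tray (192,226). The bar and dome trays have empty seats.

```bash
cat > meas.py <<'E'
from h import *
from scipy.optimize import minimize
def prism(kind):
    if kind in('dome','disc','jar','spool'):
        r,h={'dome':(16,11),'disc':(22,14),'jar':(22,58),'spool':(24,28)}[kind]; a=np.linspace(0,2*np.pi,40)
        P=[np.c_[r*np.cos(a),r*np.sin(a),0*a+z] for z in(0,h)]
        if kind=='dome': P+=[np.c_[r*np.cos(e)*np.cos(a),r*np.cos(e)*np.sin(a),0*a+11+15*np.sin(e)] for e in(.4,.8,1.2,1.57)]
        return np.vstack(P)
    lx,ly,h={'square':(15,15,20),'bar':(21,11,18)}[kind]
    return np.array([(x,y,z) for x in(-lx,lx) for y in(-ly,ly) for z in(0,h)],float)
def hullmask(f,X,s=4):
    p=topix(f,X); m=np.zeros((480,640),np.uint8)
    cv2.fillConvexPoly(m,cv2.convexHull(np.round(p*16).astype(np.int32)),1,cv2.LINE_8,4); return m
def fit(f,mask,kind,x,y,z=8,yaws=None):
    P=prism(kind); yaws=yaws if yaws is not None else [0]
    ys,xs=np.nonzero(mask); best=None
    def cost(v):
        c,s=np.cos(v[2]/20),np.sin(v[2]/20); Q=P@np.array([[c,s,0],[-s,c,0],[0,0,1]])+[v[0],v[1],z]
        m=hullmask(f,Q); return 1-(m&mask).sum()/max(1,(m|mask).sum())
    for w in yaws:
        r=minimize(cost,[x,y,w*20],method='Nelder-Mead',options=dict(initial_simplex=[[x,y,w*20],[x+6,y,w*20],[x,y+6,w*20],[x,y,w*20+5]],maxiter=150))
        if best is None or r.fun<best.fun: best=r
    return best.x[0],best.x[1],best.x[2]/20,1-best.fun
def trays(f):
    g=f['frame'].min(2)>105
    out=[]
    cs,_=cv2.findContours(g.astype(np.uint8),cv2.RETR_EXTERNAL,cv2.CHAIN_APPROX_NONE)
    for c in cs:
        if not 2000<cv2.contourArea(c)<12000: continue
        w=toworld(f,c.reshape(-1,2),8)[:,:2]
        (cx,cy),(a,b),an=cv2.minAreaRect(w.astype(np.float32))
        if abs(max(a,b)-170)<20 and abs(min(a,b)-64)<15:
            yaw=np.radians(an if a>b else an+90); yaw=(yaw+np.pi/2)%np.pi-np.pi/2
            out.append((cx,cy,yaw,a,b))
    return sorted(out,key=lambda o:-o[1])
def dark(f,kind,x,y,z,r=38):
    d=(f['frame'].max(2)<115).astype(np.uint8)
    a=np.linspace(0,2*np.pi,30); roi=hullmask(f,np.c_[x+r*np.cos(a),y+r*np.sin(a),0*a+z+8])
    n,l,st,ce=cv2.connectedComponentsWithStats(d&roi)
    m=(l==1+np.argmax(st[1:,4])).astype(np.uint8); return m
E
python3 - <<'E'
from meas import *
F={n:grab(n) for n in('top','scene')}
for n,f in F.items():
    for k,t in zip(('disc','square','bar','dome'),trays(f)):
        c,s=np.cos(t[2]),np.sin(t[2]); print(n,'tray',k,np.round(t,3),'seat',np.round([t[0]-48*c,t[1]-48*s],1))
    for k,x,y in(('square',577,187),('bar',574,66),('disc',440,89),('dome',449,-196)):
        m=dark(f,k,x,y,8); print(n,k,np.round(fit(f,m,k,x,y,8,np.arange(-1.5,1.5,.3) if k in('square','bar') else None),3),m.sum())
    for k in('jar','spool'):
        m=cams.regions_of(n,k)[0]['mask'].astype(np.uint8);print(n,k,np.round(fit(f,m,k,*((420,205) if k=='jar' else (463,-82))),2))
E
```

```text
top tray disc [6.24384e+02 1.95273e+02 1.84000e-01 1.70394e+02 6.44950e+01] seat [577.2 186.5]
top tray square [6.17030e+02 6.53590e+01 2.00000e-03 1.69694e+02 6.40500e+01] seat [569.   65.3]
top tray bar [ 6.28552e+02 -6.22280e+01  9.80000e-02  1.70348e+02  6.45800e+01] seat [580.8 -66.9]
top tray dome [ 6.19842e+02 -1.96485e+02  1.62000e-01  1.70116e+02  6.45940e+01] seat [ 572.5 -204.2]
top square [579.523 187.527   0.689   0.748] 419
top bar [ 5.70048e+02  6.69560e+01 -1.15000e-01  4.47000e-01] 238
top disc [4.38997e+02 9.20540e+01 2.52000e-01 1.68000e-01] 139
top dome [ 4.50642e+02 -1.95351e+02  3.30000e-02  8.23000e-01] 390
top jar [437.37 206.95  -0.48   0.86]
top spool [ 4.6557e+02 -8.0650e+01  1.2000e-01  9.1000e-01]
scene tray disc [ 6.17784e+02  6.33720e+01 -3.00000e-03  6.42270e+01  1.70058e+02] seat [569.8  63.5]
scene tray square [ 6.29243e+02 -6.39950e+01  9.80000e-02  1.69940e+02  6.40940e+01] seat [581.5 -68.7]
scene tray bar [ 6.20813e+02 -1.98162e+02  1.62000e-01  1.69741e+02  6.37320e+01] seat [ 573.4 -205.9]
scene square [5.76271e+02 1.97817e+02 2.99000e-01 6.59000e-01] 536
scene bar [ 5.71761e+02  6.73770e+01 -1.15000e-01  8.42000e-01] 421
scene disc [4.39981e+02 9.00140e+01 6.10000e-02 8.68000e-01] 500
scene dome [ 4.49771e+02 -1.96560e+02  7.40000e-02  8.73000e-01] 377Traceback (most recent call last):
  File "<stdin>", line 9, in <module>
IndexError: list index out of range
```

Run:
```python
from meas import *
F={n:grab(n) for n in('top','scene')}
T={'square':(577,186.5,.184),'bar':(569.4,64.5,0)}
big=[]
for n,f in F.items():
    for k,x,y in(('square',577,187),('bar',573,66),('disc',440,89),('dome',449,-196)):
        d=(f['frame'].min(2)<100).astype(np.uint8); 
        a=np.linspace(0,6.28,30)
        if k in T: 
            sx,sy,w=T[k]; c,s=np.cos(w),np.sin(w)
            q=np.array([(-35,-30),(27,-30),(27,30),(-35,30)])@np.array([[c,s],[-s,c]])+[sx,sy]; roi=hullmask(f,np.c_[q,[8]*4])
        else: roi=hullmask(f,np.c_[x+36*np.cos(a),y+36*np.sin(a),0*a+12])
        N,l,st,_=cv2.connectedComponentsWithStats(d&roi); m=(l==1+np.argmax(st[1:,4])).astype(np.uint8)
        r=fit(f,m,k,x,y,8,np.arange(-1.5,1.5,.3) if k in('square','bar') else None); print(n,k,np.round(r,3),m.sum())
        u,v=topix(f,[(x,y,15)])[0].astype(int); sl=np.s_[v-30:v+30,u-30:u+30]
        im=f['frame'][sl][:,:,::-1].copy(); im=cv2.resize(im,(195,195),interpolation=cv2.INTER_NEAREST)
        ct,_=cv2.findContours(cv2.resize(m[sl],(195,195),interpolation=cv2.INTER_NEAREST),0,2); cv2.drawContours(im,ct,-1,(0,255,0),1)
        P=prism(k);c,s=np.cos(r[2]),np.sin(r[2]);Q=P@np.array([[c,s,0],[-s,c,0],[0,0,1]])+[r[0],r[1],8]
        ct,_=cv2.findContours(cv2.resize(hullmask(f,Q)[sl],(195,195),interpolation=cv2.INTER_NEAREST),0,2); cv2.drawContours(im,ct,-1,(0,0,255),1)
        big.append(im)
cv2.imwrite('pics/fit.png',np.vstack([np.hstack(big[:4]),np.hstack(big[4:])]))
```

```text
top square [579.295 187.148   0.675   0.866] 486
top bar [ 5.71647e+02  6.69780e+01 -1.19000e-01  8.59000e-01] 457
top disc [4.39882e+02 8.92210e+01 1.62000e-01 8.89000e-01] 731
top dome [ 4.50841e+02 -1.95414e+02  1.40000e-01  8.56000e-01] 404
scene square [5.79868e+02 1.86549e+02 4.99000e-01 9.12000e-01] 396
scene bar [ 5.70704e+02  6.62620e+01 -1.16000e-01  9.09000e-01] 455
scene disc [4.3887e+02 8.9048e+01 5.0000e-02 8.7600e-01] 510
scene dome [ 4.49961e+02 -1.97020e+02  1.49000e-01  9.08000e-01] 394
```

View pics/fit.png

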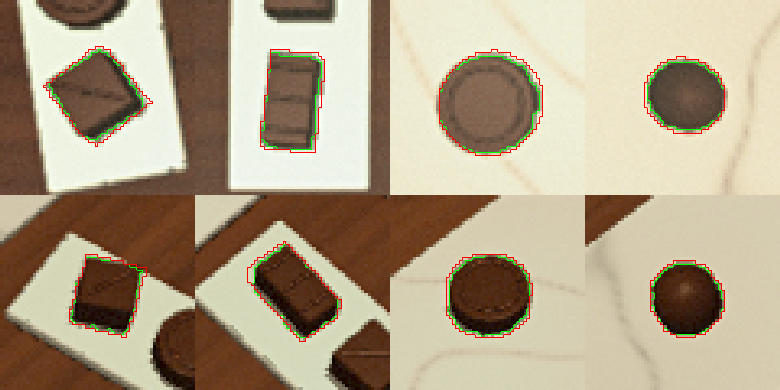

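```bash
cat > go.py <<'E'
import sys
from h import *
# args: x y z phi_deg
def go(x,y,z,phi):
    s=ctrl.observe();R=Ro.from_rotvec(s['tool_rot']).as_matrix();p=np.array(s['position'])
    d=R.T@(np.array([x,y,z])-p)/10
    a=np.degrees(np.arctan2(R[1,0],R[0,0])); sp=(a-phi+180)%360-180
    print('t',round(s['time_s'],2),'pos',p.round(1),'phi',a.round(1),'tilt',np.degrees(np.arccos(-R[2,2])).round(2),'w',round(s['grip_width'],3),'gf',s['grasp_force'],'F',np.round(s['ft_force'],1),'q7',round(s['q'][6],2))
    print('delta tool cm',d.round(2),'spin',round(sp,1))
if __name__=='__main__': go(*map(float,sys.argv[1:]))
E
python3 go.py 571.2 66.6 290 173.3
```

```text
t 1.45 pos [226.3 635.9 404.7] phi 160.4 tilt 0.0 w 0.999 gf 0.0 F [-0.2  0.3 -0.8] q7 -0.07
delta tool cm [-51.59 -42.07  11.47] spin -12.9
```

>>> carry_out([
  {"fingers": -0.2,"xyz": [-3.2,-2.6,0.7],"spin": 0},
  {"fingers": -0.2,"xyz": [-3.2,-2.6,0.7],"spin": 0},
  {"fingers": -0.2,"xyz": [-3.2,-2.6,0.7],"spin": 0},
  {"fingers": -0.2,"xyz": [-3.2,-2.6,0.7],"spin": 0},
  {"fingers": -0.2,"xyz": [-3.2,-2.6,0.7],"spin": 0},
  {"fingers": -0.2,"xyz": [-3.2,-2.6,0.7],"spin": 0},
  {"fingers": -0.2,"xyz": [-3.2,-2.6,0.7],"spin": 0},
  {"fingers": -0.2,"xyz": [-3.2,-2.6,0.7],"spin": 0},
  {"fingers": -0.2,"xyz": [-3.2,-2.6,0.7],"spin": 0},
  {"fingers": -0.2,"xyz": [-3.2,-2.6,0.7],"spin": 0},
  {"fingers": -0.2,"xyz": [-3.2,-2.6,0.7],"spin": 0},
  {"fingers": -0.2,"xyz": [-3.2,-2.6,0.7],"spin": 0},
])

```text
time_s: 2.65
position: [484.1, 211.8, 320.7]
tool_rot: [0.534, 3.095, 0.001]
ft_force: [0.7, 1.0, -0.6]
grip_width: 0.598
grasp_force: 0.0
```

```bash
python3 go.py 571.2 66.6 270 173.3
```

```text
t 2.65 pos [484.1 211.8 320.7] phi 160.4 tilt 0.03 w 0.598 gf 0.0 F [ 0.7  1.  -0.6] q7 0.79
delta tool cm [-13.07 -10.76   5.07] spin -12.9
```

>>> carry_out([
  {"fingers": -0.2,"xyz": [-3.27,-2.69,1],"spin": 0},
  {"fingers": -0.2,"xyz": [-3.27,-2.69,1],"spin": 0},
  {"fingers": -0.2,"xyz": [-3.27,-2.69,1],"spin": 0},
  {"fingers": -0.2,"xyz": [-3.26,-2.69,1],"spin": 0},
  {"fingers": -0.2,"xyz": [0,0,1.5],"spin": -6.5},
  {"fingers": -0.2,"xyz": [0,0,1.5],"spin": -6.4},
  {"fingers": -0.2,"xyz": [0,0,0],"spin": 0},
])

```text
time_s: 3.35
position: [570.0, 67.6, 249.1]
tool_rot: [-0.181, -3.134, 0.001]
ft_force: [-0.5, 0.2, 0.4]
grip_width: 0.599
grasp_force: 0.0
```

```bash
python3 go.py 571.2 66.6 209.5 173.3
```

```text
t 3.35 pos [570.   67.6 249.1] phi 173.4 tilt 0.15 w 0.599 gf 0.0 F [-0.5  0.2  0.4] q7 1.36
delta tool cm [-0.14 -0.08  3.96] spin 0.1
```

>>> carry_out([
  {"fingers": -0.2,"xyz": [-0.1,-0.1,1.3],"spin": 0},
  {"fingers": -0.2,"xyz": [0,0,1.3],"spin": 0},
  {"fingers": -0.2,"xyz": [0,0,0.8],"spin": 0},
  {"fingers": -0.2,"xyz": [0,0,0.5],"spin": 0},
  {"fingers": 1,"xyz": [0,0,0],"spin": 0},
  {"fingers": 1,"xyz": [0,0,0],"spin": 0},
  {"fingers": 1,"xyz": [0,0,0],"spin": 0},
  {"fingers": 1,"xyz": [0,0,0],"spin": 0},
  {"fingers": 1,"xyz": [0,0,0],"spin": 0},
  {"fingers": 1,"xyz": [0,0,0],"spin": 0},
])

```text
time_s: 4.35
position: [571.5, 67.0, 212.0]
tool_rot: [0.183, 3.136, 0.0]
ft_force: [0.2, 0.3, 4.6]
grip_width: 0.233
grasp_force: 30.0
```

```bash
python3 go.py 581.1 -67.8 270 185.6
```

```text
t 4.35 pos [571.5  67.  212. ] phi 173.3 tilt 0.03 w 0.233 gf 30.00098615884781 F [0.2 0.3 4.6] q7 1.37
delta tool cm [ -2.52 -13.27  -5.8 ] spin -12.3
```

>>> carry_out([
  {"fingers": 1,"xyz": [0,0,-2],"spin": 0},
  {"fingers": 1,"xyz": [0,0,-3],"spin": 0},
  {"fingers": 1,"xyz": [-0.5,-2.6,-0.5],"spin": 0},
  {"fingers": 1,"xyz": [-0.5,-2.7,-0.3],"spin": 0},
  {"fingers": 1,"xyz": [-0.5,-2.7,0],"spin": 0},
  {"fingers": 1,"xyz": [-0.5,-2.7,0],"spin": 0},
  {"fingers": 1,"xyz": [-0.5,-2.6,0],"spin": 0},
  {"fingers": 1,"xyz": [0,0,1.5],"spin": -6.2},
  {"fingers": 1,"xyz": [0,0,1.5],"spin": -6.1},
  {"fingers": 1,"xyz": [0,0,0],"spin": 0},
])

```text
time_s: 5.35
position: [580.0, -68.3, 238.2]
tool_rot: [0.156, -3.135, -0.0]
ft_force: [-0.6, 0.3, 0.5]
grip_width: 0.228
grasp_force: 30.0
```

```bash
python3 go.py 581.1 -67.8 212.3 185.6
```

```text
t 5.35 pos [580.  -68.3 238.2] phi -174.3 tilt 0.15 w 0.228 gf 29.99903976917267 F [-0.6  0.3  0.5] q7 1.8
delta tool cm [-0.12  0.04  2.59] spin 0.1
```

>>> carry_out([
  {"fingers": 1,"xyz": [-0.1,0,1.2],"spin": 0},
  {"fingers": 1,"xyz": [0,0,0.8],"spin": 0},
  {"fingers": 1,"xyz": [0,0,0.4],"spin": 0},
  {"fingers": 1,"xyz": [0,0,0.1],"spin": 0},
  {"fingers": 1,"xyz": [0,0,0],"spin": 0},
  {"fingers": 1,"xyz": [0,0,0],"spin": 0},
])

```text
time_s: 5.95
position: [581.8, -67.9, 215.0]
tool_rot: [-0.153, 3.138, -0.0]
ft_force: [0.3, 0.2, 0.1]
grip_width: 0.229
grasp_force: 30.0
```

```bash
python3 go.py 581.1 -67.8 212.3 185.6
```

```text
t 5.95 pos [581.8 -67.9 215. ] phi -174.4 tilt 0.02 w 0.229 gf 29.999919533729553 F [0.3 0.2 0.1] q7 1.8
delta tool cm [0.07 0.02 0.27] spin 0.0
```

>>> carry_out([
  {"fingers": 1,"xyz": [0,0,0.15],"spin": 0},
  {"fingers": 1,"xyz": [0,0,0.1],"spin": 0},
  {"fingers": 1,"xyz": [0,0,0],"spin": 0},
  {"fingers": 1,"xyz": [0,0,0],"spin": 0},
  {"fingers": -0.2,"xyz": [0,0,0],"spin": 0},
  {"fingers": -0.2,"xyz": [0,0,0],"spin": 0},
  {"fingers": -0.2,"xyz": [0,0,0],"spin": 0},
  {"fingers": -0.2,"xyz": [0,0,-2],"spin": 0},
  {"fingers": -0.2,"xyz": [0,0,-3],"spin": 0},
  {"fingers": -0.2,"xyz": [0,0,-2],"spin": 0},
])

```text
time_s: 6.95
position: [581.9, -68.1, 283.7]
tool_rot: [-0.153, 3.137, -0.0]
ft_force: [-0.5, -0.6, -0.2]
grip_width: 0.6
grasp_force: 0.0
```

```bash
python3 go.py 579.5 187 280 216
```

```text
t 6.95 pos [581.9 -68.1 283.7] phi -174.4 tilt 0.04 w 0.6 gf 0.0 F [-0.5 -0.6 -0.2] q7 1.78
delta tool cm [-2.25 25.41  0.37] spin -30.4
```

>>> carry_out([
  {"fingers": -0.1,"xyz": [-0.4,4.2,0],"spin": 0},
  {"fingers": -0.1,"xyz": [-0.4,4.2,0],"spin": 0},
  {"fingers": -0.1,"xyz": [-0.4,4.2,0],"spin": 0},
  {"fingers": -0.1,"xyz": [-0.4,4.2,0],"spin": 0},
  {"fingers": -0.1,"xyz": [-0.3,4.3,0],"spin": 0},
  {"fingers": -0.1,"xyz": [-0.3,4.3,0],"spin": 0},
  {"fingers": -0.1,"xyz": [0,0,1],"spin": -7.6},
  {"fingers": -0.1,"xyz": [0,0,1],"spin": -7.6},
  {"fingers": -0.1,"xyz": [0,0,1],"spin": -7.6},
  {"fingers": -0.1,"xyz": [0,0,0.5],"spin": -7.6},
  {"fingers": -0.1,"xyz": [0,0,0],"spin": 0},
])

```text
time_s: 8.05
position: [578.6, 186.7, 246.4]
tool_rot: [0.974, -2.985, -0.0]
ft_force: [0.1, -0.0, -0.3]
grip_width: 0.552
grasp_force: 0.0
```

```bash
python3 go.py 579.5 187 211 216
```

```text
t 8.05 pos [578.6 186.7 246.4] phi -143.9 tilt 0.07 w 0.552 gf 0.0 F [ 0.1 -0.  -0.3] q7 1.8
delta tool cm [-0.1  -0.04  3.54] spin 0.1
```

>>> carry_out([
  {"fingers": -0.1,"xyz": [-0.1,0,1.3],"spin": 0},
  {"fingers": -0.1,"xyz": [0,0,1.3],"spin": 0},
  {"fingers": -0.1,"xyz": [0,0,0.6],"spin": 0},
  {"fingers": -0.1,"xyz": [0,0,0.4],"spin": 0},
  {"fingers": 1,"xyz": [0,0,0],"spin": 0},
  {"fingers": 1,"xyz": [0,0,0],"spin": 0},
  {"fingers": 1,"xyz": [0,0,0],"spin": 0},
  {"fingers": 1,"xyz": [0,0,0],"spin": 0},
  {"fingers": 1,"xyz": [0,0,0],"spin": 0},
])

```text
time_s: 8.95
position: [579.7, 187.6, 211.5]
tool_rot: [-0.971, 2.987, 0.0]
ft_force: [-0.7, -0.1, 2.5]
grip_width: 0.318
grasp_force: 29.6
```

```bash
python3 go.py 569.4 64.4 270 180
```

```text
t 8.95 pos [579.7 187.6 211.5] phi -144.0 tilt 0.03 w 0.318 gf 29.59318220615387 F [-0.7 -0.1  2.5] q7 1.79
delta tool cm [ 8.07 -9.36 -5.85] spin 36.0
```

>>> carry_out([
  {"fingers": 1,"xyz": [0,0,-2],"spin": 0},
  {"fingers": 1,"xyz": [0,0,-3],"spin": 0},
  {"fingers": 1,"xyz": [2,-2.4,-0.5],"spin": 0},
  {"fingers": 1,"xyz": [2,-2.4,0],"spin": 0},
  {"fingers": 1,"xyz": [2,-2.3,0],"spin": 0},
  {"fingers": 1,"xyz": [2.1,-2.3,0],"spin": 0},
  {"fingers": 1,"xyz": [0,0,0.5],"spin": 7.2},
  {"fingers": 1,"xyz": [0,0,0.5],"spin": 7.2},
  {"fingers": 1,"xyz": [0,0,0.5],"spin": 7.2},
  {"fingers": 1,"xyz": [0,0,0.5],"spin": 7.2},
  {"fingers": 1,"xyz": [0,0,0.5],"spin": 7.2},
  {"fingers": 1,"xyz": [0,0,0],"spin": 0},
])

```text
time_s: 10.15
position: [569.1, 64.1, 240.8]
tool_rot: [-0.003, -3.141, 0.001]
ft_force: [-0.4, 0.1, -0.2]
grip_width: 0.321
grasp_force: 29.6
```

```bash
python3 go.py 569.4 64.4 211.7 180
```

```text
t 10.15 pos [569.1  64.1 240.8] phi 179.9 tilt 0.05 w 0.321 gf 29.59163188934326 F [-0.4  0.1 -0.2] q7 1.46
delta tool cm [-0.03  0.03  2.91] spin -0.1
```

>>> carry_out([
  {"fingers": 1,"xyz": [0,0,1.2],"spin": 0},
  {"fingers": 1,"xyz": [0,0,0.9],"spin": 0},
  {"fingers": 1,"xyz": [0,0,0.5],"spin": 0},
  {"fingers": 1,"xyz": [0,0,0.2],"spin": 0},
  {"fingers": 1,"xyz": [0,0,0],"spin": 0},
  {"fingers": 1,"xyz": [0,0,0],"spin": 0},
])

```text
time_s: 10.75
position: [569.4, 63.8, 213.3]
tool_rot: [-0.001, 3.141, 0.0]
ft_force: [0.0, -0.1, 0.1]
grip_width: 0.318
grasp_force: 29.6
```

>>> carry_out([
  {"fingers": 1,"xyz": [0,0,0.1],"spin": 0},
  {"fingers": 1,"xyz": [0,0,0.05],"spin": 0},
  {"fingers": 1,"xyz": [0,0,0],"spin": 0},
  {"fingers": 1,"xyz": [0,0,0],"spin": 0},
  {"fingers": -0.2,"xyz": [0,0,0],"spin": 0},
  {"fingers": -0.2,"xyz": [0,0,0],"spin": 0},
  {"fingers": -0.2,"xyz": [0,0,0],"spin": 0},
  {"fingers": -0.2,"xyz": [0,0,-2],"spin": 0},
  {"fingers": -0.2,"xyz": [0,0,-3],"spin": 0},
  {"fingers": -0.4,"xyz": [0,0,-2],"spin": 0},
])

```text
time_s: 11.75
position: [569.5, 63.8, 283.2]
tool_rot: [-0.0, 3.141, 0.0]
ft_force: [0.5, 0.7, 0.5]
grip_width: 0.654
grasp_force: 0.0
```

```bash
python3 go.py 439.4 89.1 280 190.5
```

```text
t 11.75 pos [569.5  63.8 283.2] phi -180.0 tilt 0.04 w 0.654 gf 0.0 F [0.5 0.7 0.5] q7 1.45
delta tool cm [13.01  2.53  0.31] spin -10.5
```

>>> carry_out([
  {"fingers": -0.55,"xyz": [3.2,0.6,0],"spin": 0},
  {"fingers": -0.55,"xyz": [3.2,0.6,0],"spin": 0},
  {"fingers": -0.55,"xyz": [3.3,0.6,0],"spin": 0},
  {"fingers": -0.55,"xyz": [3.3,0.7,0],"spin": 0},
  {"fingers": -0.55,"xyz": [0,0,2],"spin": -5.3},
  {"fingers": -0.55,"xyz": [0,0,2],"spin": -5.2},
  {"fingers": -0.55,"xyz": [0,0,0],"spin": 0},
  {"fingers": -0.55,"xyz": [0,0,0],"spin": 0},
])

```text
time_s: 12.55
position: [439.5, 88.7, 241.9]
tool_rot: [0.283, -3.128, 0.0]
ft_force: [1.0, 0.2, 0.7]
grip_width: 0.774
grasp_force: 0.0
```

```bash
python3 go.py 439.4 89.1 209.7 190.5
```

```text
t 12.55 pos [439.5  88.7 241.9] phi -169.7 tilt 0.05 w 0.774 gf 0.0 F [1.  0.2 0.7] q7 1.48
delta tool cm [-0.    0.04  3.22] spin -0.2
```

>>> carry_out([
  {"fingers": -0.55,"xyz": [0,0,1.3],"spin": 0},
  {"fingers": -0.55,"xyz": [0,0,1.0],"spin": 0},
  {"fingers": -0.55,"xyz": [0,0,0.6],"spin": 0},
  {"fingers": -0.55,"xyz": [0,0,0.35],"spin": 0},
  {"fingers": 1,"xyz": [0,0,0],"spin": 0},
  {"fingers": 1,"xyz": [0,0,0],"spin": 0},
  {"fingers": 1,"xyz": [0,0,0],"spin": 0},
  {"fingers": 1,"xyz": [0,0,0],"spin": 0},
  {"fingers": 1,"xyz": [0,0,0],"spin": 0},
])

```text
time_s: 13.45
position: [439.4, 88.9, 209.4]
tool_rot: [-0.288, 3.128, 0.0]
ft_force: [-0.5, 0.2, 4.2]
grip_width: 0.464
grasp_force: 30.0
```

```bash
python3 go.py 577.2 186 270 190.5
```

```text
t 13.45 pos [439.4  88.9 209.4] phi -169.5 tilt 0.02 w 0.464 gf 30.000639259815216 F [-0.5  0.2  4.2] q7 1.5
delta tool cm [-15.32   7.03  -6.05] spin 0.0
```

>>> carry_out([
  {"fingers": 1,"xyz": [0,0,-2],"spin": 0},
  {"fingers": 1,"xyz": [0,0,-3],"spin": 0},
  {"fingers": 1,"xyz": [-3,1.4,-0.5],"spin": 0},
  {"fingers": 1,"xyz": [-3.1,1.4,0],"spin": 0},
  {"fingers": 1,"xyz": [-3.1,1.4,0],"spin": 0},
  {"fingers": 1,"xyz": [-3.1,1.4,0],"spin": 0},
  {"fingers": 1,"xyz": [-3,1.4,0],"spin": 0},
  {"fingers": 1,"xyz": [0,0,1.5],"spin": 0},
  {"fingers": 1,"xyz": [0,0,1.5],"spin": 0},
  {"fingers": 1,"xyz": [0,0,0],"spin": 0},
  {"fingers": 1,"xyz": [0,0,0],"spin": 0},
])

```text
time_s: 14.55
position: [576.4, 184.9, 233.8]
tool_rot: [0.287, -3.127, 0.001]
ft_force: [0.9, 0.7, -0.0]
grip_width: 0.458
grasp_force: 30.0
```

```bash
python3 go.py 577.2 186 209.6 190.5
```

```text
t 14.55 pos [576.4 184.9 233.8] phi -169.5 tilt 0.09 w 0.458 gf 29.999880194664 F [ 0.9  0.7 -0. ] q7 1.42
delta tool cm [-0.1   0.09  2.42] spin -0.0
```

>>> carry_out([
  {"fingers": 1,"xyz": [-0.1,0.1,1.0],"spin": 0},
  {"fingers": 1,"xyz": [0,0,0.8],"spin": 0},
  {"fingers": 1,"xyz": [0,0,0.4],"spin": 0},
  {"fingers": 1,"xyz": [0,0,0.1],"spin": 0},
  {"fingers": 1,"xyz": [0,0,0],"spin": 0},
  {"fingers": 1,"xyz": [0,0,0],"spin": 0},
])

```text
time_s: 15.15
position: [577.9, 186.8, 211.4]
tool_rot: [-0.288, 3.128, 0.0]
ft_force: [0.1, -0.2, 0.2]
grip_width: 0.461
grasp_force: 30.0
```

>>> carry_out([
  {"fingers": 1,"xyz": [0,0,0.1],"spin": 0},
  {"fingers": 1,"xyz": [0,0,0.07],"spin": 0},
  {"fingers": 1,"xyz": [0,0,0],"spin": 0},
  {"fingers": 1,"xyz": [0,0,0],"spin": 0},
  {"fingers": -0.4,"xyz": [0,0,0],"spin": 0},
  {"fingers": -0.4,"xyz": [0,0,0],"spin": 0},
  {"fingers": -0.4,"xyz": [0,0,0],"spin": 0},
  {"fingers": -0.4,"xyz": [0,0,-2],"spin": 0},
  {"fingers": -0.4,"xyz": [0,0,-3],"spin": 0},
  {"fingers": -0.2,"xyz": [0,0,-2],"spin": 0},
])

```text
time_s: 16.15
position: [578.0, 186.7, 281.0]
tool_rot: [-0.288, 3.128, 0.0]
ft_force: [0.9, -0.0, 1.1]
grip_width: 0.644
grasp_force: 0.0
```

```bash
python3 go.py 450.4 -196.2 280 189.3
```

```text
t 16.15 pos [578.  186.7 281. ] phi -169.5 tilt 0.04 w 0.644 gf 0.0 F [ 0.9 -0.   1.1] q7 1.41
delta tool cm [ 19.53 -35.33   0.08] spin 1.2
```

>>> carry_out([
  {"fingers": -0.2,"xyz": [1.95,-3.53,0],"spin": 0},
  {"fingers": -0.2,"xyz": [1.95,-3.53,0],"spin": 0},
  {"fingers": -0.2,"xyz": [1.95,-3.53,0],"spin": 0},
  {"fingers": -0.2,"xyz": [1.95,-3.53,0],"spin": 0},
  {"fingers": -0.2,"xyz": [1.95,-3.53,0],"spin": 0},
  {"fingers": -0.2,"xyz": [1.95,-3.53,0],"spin": 0},
  {"fingers": -0.2,"xyz": [1.95,-3.53,0],"spin": 0},
  {"fingers": -0.2,"xyz": [1.95,-3.53,0],"spin": 0},
  {"fingers": -0.2,"xyz": [1.95,-3.53,0],"spin": 0},
  {"fingers": -0.2,"xyz": [1.95,-3.53,0],"spin": 1.2},
  {"fingers": -0.2,"xyz": [0,0,0],"spin": 0},
  {"fingers": -0.2,"xyz": [0,0,0],"spin": 0},
])

```text
time_s: 17.35
position: [450.2, -196.5, 279.6]
tool_rot: [-0.252, 3.131, -0.0]
ft_force: [-0.3, 0.7, 0.6]
grip_width: 0.598
grasp_force: 0.0
```

```bash
python3 go.py 450.4 -196.2 209.3 189.3
```

```text
t 17.35 pos [ 450.2 -196.5  279.6] phi -170.8 tilt 0.01 w 0.598 gf 0.0 F [-0.3  0.7  0.6] q7 2.13
delta tool cm [-0.02  0.02  7.03] spin -0.1
```

>>> carry_out([
  {"fingers": -0.2,"xyz": [0,0,2],"spin": 0},
  {"fingers": -0.2,"xyz": [0,0,2],"spin": 0},
  {"fingers": -0.2,"xyz": [0,0,1.5],"spin": 0},
  {"fingers": -0.2,"xyz": [0,0,1],"spin": 0},
  {"fingers": -0.2,"xyz": [0,0,0.5],"spin": 0},
  {"fingers": -0.2,"xyz": [0,0,0],"spin": 0},
  {"fingers": 1,"xyz": [0,0,0],"spin": 0},
  {"fingers": 1,"xyz": [0,0,0],"spin": 0},
  {"fingers": 1,"xyz": [0,0,0],"spin": 0},
  {"fingers": 1,"xyz": [0,0,0],"spin": 0},
  {"fingers": 1,"xyz": [0,0,0],"spin": 0},
])

```text
time_s: 18.45
position: [450.6, -195.9, 209.9]
tool_rot: [-0.255, 3.131, -0.0]
ft_force: [-1.0, 1.7, 5.8]
grip_width: 0.33
grasp_force: 30.0
```

```bash
python3 go.py 573 -205 270 189.3
```

```text
t 18.45 pos [ 450.6 -195.9  209.9] phi -170.7 tilt 0.04 w 0.33 gf 30.001523341052234 F [-1.   1.7  5.8] q7 2.18
delta tool cm [-11.93  -2.88  -6.  ] spin 0.0
```

>>> carry_out([
  {"fingers": 1,"xyz": [0,0,-2],"spin": 0},
  {"fingers": 1,"xyz": [0,0,-3],"spin": 0},
  {"fingers": 1,"xyz": [-3,-0.7,-0.5],"spin": 0},
  {"fingers": 1,"xyz": [-3,-0.7,0],"spin": 0},
  {"fingers": 1,"xyz": [-3,-0.7,0],"spin": 0},
  {"fingers": 1,"xyz": [-2.9,-0.8,0],"spin": 0},
  {"fingers": 1,"xyz": [0,0,0],"spin": 0},
  {"fingers": 1,"xyz": [0,0,0],"spin": 0},
  {"fingers": 1,"xyz": [0,0,1.5],"spin": 0},
  {"fingers": 1,"xyz": [0,0,1.5],"spin": 0},
  {"fingers": 1,"xyz": [0,0,0],"spin": 0},
  {"fingers": 1,"xyz": [0,0,0],"spin": 0},
])

```text
time_s: 19.65
position: [572.1, -205.3, 233.8]
tool_rot: [0.254, -3.13, -0.001]
ft_force: [1.2, -1.2, -0.4]
grip_width: 0.327
grasp_force: 30.0
```

Run:
```python
from h import *
from go import go
go(573,-205,210.1,189.3)
a=[]
for n in('top','scene'):
    f=grab(n);u,v=topix(f,[(573,-205,30)])[0].astype(int);a.append(cv2.resize(f['frame'][v-50:v+50,u-50:u+50][:,:,::-1],(390,390)))
cv2.imwrite('pics/dome.png',np.hstack(a))
```

```text
t 19.65 pos [ 572.1 -205.3  233.8] phi -170.7 tilt 0.09 w 0.327 gf 30.000011888332665 F [ 1.2 -1.2 -0.4] q7 2.12
delta tool cm [-0.1   0.01  2.37] spin -0.0
```

View pics/dome.png

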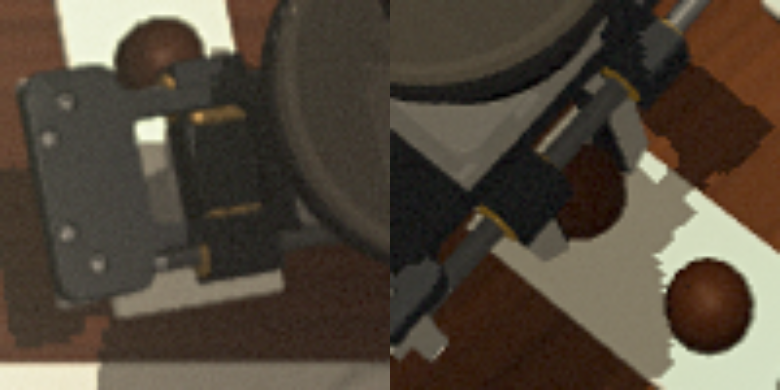

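The right crop (scene) shows the dome held upright between the fingers at about (595,200), above its seat. I'll lower it now.

>>> carry_out([
  {"fingers": 1,"xyz": [0,0,1.0],"spin": 0},
  {"fingers": 1,"xyz": [0,0,0.7],"spin": 0},
  {"fingers": 1,"xyz": [0,0,0.3],"spin": 0},
  {"fingers": 1,"xyz": [0,0,0.1],"spin": 0},
  {"fingers": 1,"xyz": [0,0,0],"spin": 0},
  {"fingers": 1,"xyz": [0,0,0],"spin": 0},
])

```text
time_s: 20.35
position: [572.7, -205.3, 213.6]
tool_rot: [-0.255, 3.131, -0.0]
ft_force: [-0.3, -0.6, 0.1]
grip_width: 0.331
grasp_force: 30.0
```

Next it goes down 3.6 mm, then I release it, retreat and move the arm clear of the cameras.

>>> carry_out([
  {"fingers": 1,"xyz": [0,0,0.25],"spin": 0},
  {"fingers": 1,"xyz": [0,0,0.1],"spin": 0},
  {"fingers": 1,"xyz": [0,0,0],"spin": 0},
  {"fingers": 1,"xyz": [0,0,0],"spin": 0},
  {"fingers": -0.2,"xyz": [0,0,0],"spin": 0},
  {"fingers": -0.2,"xyz": [0,0,0],"spin": 0},
  {"fingers": -0.2,"xyz": [0,0,0],"spin": 0},
  {"fingers": -0.2,"xyz": [0,0,-2],"spin": 0},
  {"fingers": -0.2,"xyz": [0,0,-3],"spin": 0},
  {"fingers": -0.2,"xyz": [0,0,-4],"spin": 0},
  {"fingers": -0.2,"xyz": [0,0,-4],"spin": 0},
])

```text
time_s: 21.45
position: [572.4, -205.2, 341.2]
tool_rot: [0.255, -3.13, -0.0]
ft_force: [0.1, -0.6, 0.2]
grip_width: 0.6
grasp_force: 0.0
```

>>> carry_out([
  {"fingers": -0.2,"xyz": [0,-4,0],"spin": 0},
  {"fingers": -0.2,"xyz": [0,-4,0],"spin": 0},
  {"fingers": -0.2,"xyz": [0,-4,0],"spin": 0},
  {"fingers": -0.2,"xyz": [0,-4,0],"spin": 0},
  {"fingers": -0.2,"xyz": [0,-4,0],"spin": 0},
  {"fingers": -0.2,"xyz": [0,-4,0],"spin": 0},
  {"fingers": -0.2,"xyz": [0,-4,0],"spin": 0},
  {"fingers": -0.2,"xyz": [0,-4,0],"spin": 0},
  {"fingers": -0.2,"xyz": [0,-4,0],"spin": 0},
  {"fingers": -0.2,"xyz": [0,-4,0],"spin": 0},
  {"fingers": -0.2,"xyz": [0,0,0],"spin": 0},
  {"fingers": -0.2,"xyz": [0,0,0],"spin": 0},
])

```text
time_s: 22.65
position: [636.7, -600.9, 338.7]
tool_rot: [0.253, -3.13, -0.001]
ft_force: [-0.2, 1.2, -0.0]
grip_width: 0.601
grasp_force: 0.0
```

Run:
```python
from meas import *
S={'disc':(577.2,186.,.184),'square':(569.4,64.4,0),'bar':(581.1,-67.8,.098),'dome':(573,-205,.162)}
for n in('top','scene'):
    f=grab(n); save(f,n+'_end')
    for k,(sx,sy,w) in S.items():
        c,s=np.cos(w),np.sin(w); d=(f['frame'].min(2)<100).astype(np.uint8)
        q=np.array([(-32,-28),(26,-28),(26,28),(-32,28)])@np.array([[c,s],[-s,c]])+[sx,sy]; roi=hullmask(f,np.c_[q,[8]*4])
        N,l,st,_=cv2.connectedComponentsWithStats(d&roi); m=(l==1+np.argmax(st[1:,4])).astype(np.uint8)
        r=fit(f,m,k,sx,sy,8,[w-.3,w,w+.3]); e=np.array(r[:2])-[sx,sy]
        print(n,k,'along/across',np.round([e@[c,s],e@[-s,c]],1),'dyaw',round(r[2]-w,2),'iou',round(r[3],2))
```

```text
top disc along/across [ 0.6 -0.5] dyaw 0.42 iou 0.88
top square along/across [ 0.3 -1.6] dyaw -0.02 iou 0.85
top bar along/across [ 1.4 -0.1] dyaw -0.1 iou 0.83
top dome along/across [0.2 0.1] dyaw 0.41 iou 0.85
scene disc along/across [-0.  -0.9] dyaw 0.39 iou 0.89
scene square along/across [-1.3 -2.7] dyaw -0.1 iou 0.87
scene bar along/across [-0.4 -2.3] dyaw -0.04 iou 0.92
scene dome along/across [-1.8 -1.4] dyaw 0.41 iou 0.89
```

View pics/top_end.png

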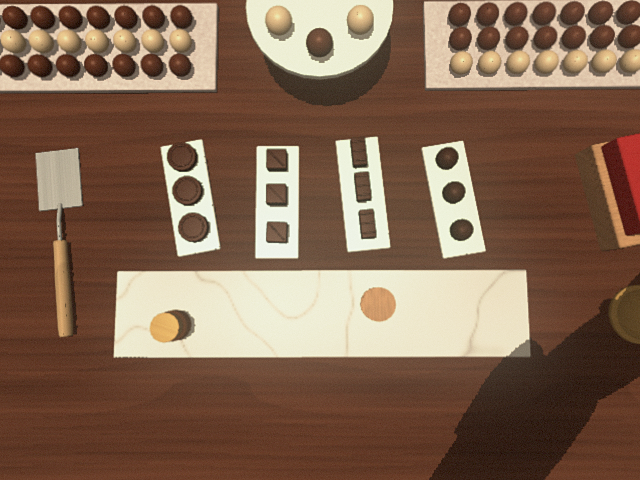

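View pics/scene_end.png

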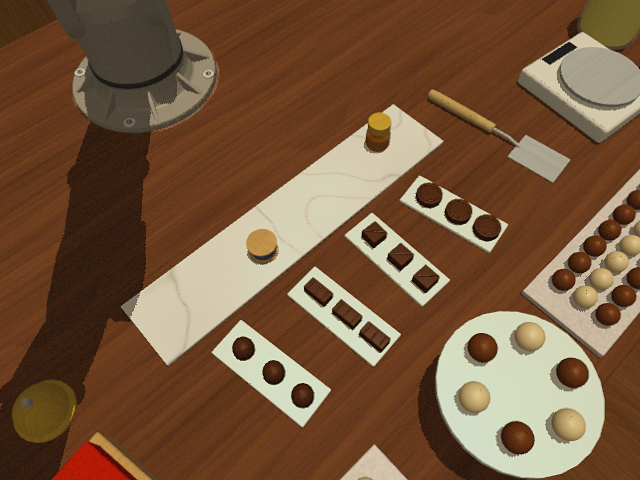

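Both pictures show each front seat filled with its own kind: disc (194,228), square (277,232), bar (367,223) and dome (461,230) in the top view. All are flat and in line, and the jar and spool have not moved.

```bash
python3 -c "
from bench import ctrl
print(ctrl.finish_job())"
```

```text
the job is handed in; nothing more can be done
None
```

The job is handed in: all four pralines sit flat on their own trays' front seats, measured within about 3 mm of centre, and the jar and spool look unmoved; the hand-in gave no verdict.

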